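# Change the knob feeder over to the other box

### The job

Change the lid-knob feeder over to its other box: press down the raised end of the seesaw gate until it rocks over its pivot and rests the other way. Only then push the stop slide fully in, so that all five knobs roll down the newly set chute and come to rest in the box below it. Do not handle the knobs, and leave the two boxes and everything else on the table where they are.

Things in the scene. Friction and masses are not known exactly. Their poses are not given: they have to be found in the camera images.
- feeder: Fixed bench feeder on a cream base plate 320 x 230 mm. Origin on the table straight below the gate's pivot (110 mm up); x away from the robot along the rising feed track (turned up to 17 deg), y left, z up. The track, 42 mm wide, runs from x = 10 (floor 176 high) to 266 mm (250 high), walls 27. Chutes at y = +/-88 to 173 mm, |x| under 36, under 135 high, slope outwards into the two boxes.
- gate (a joint): Tilt (rad) about the feeder's x of the seesaw gate, an open-ended steel trough 200 mm long along y, 68 wide, floor 30 above the pivot. Stops: +0.32 (left end up, feeds the right chute) and -0.32 (right end up, feeds the left chute); it starts on one of them. Two bar weights on its rear wall make it top-heavy: it stays on a stop, takes about 2 N on the raised tab, and past level falls to the other stop by itself.
- tab_left (a point): Centre of the top face of the gate's left thumb tab, a flat steel plate 60 mm along x, 40 along y, 3 thick, standing out from the trough's front wall towards the robot. In the feeder's frame x = -63 mm; y = +46, height 178 when raised; y = 65, height 160 when level; y = 77, height 137 when down. The trough's front wall (x = -34) stands up to 31 mm higher between the tabs.
- tab_right (a point): Centre of the top face of the gate's right thumb tab, mirror image of the left one (y = -46, -65, -77 mm).
- gate_end (a point): Middle of the trough floor at the gate's left end, 100 mm from the gate's middle; moves about 63 mm when the gate is rocked over.
- slide (a joint): Position (m) of the stop slide, an upright steel blade with a window crossing the feed track at x = 70 mm of the feeder. Out (0 to 0.004 at the start) its solid part holds the knobs back; pushed towards the feeder's +y to its end stop at 0.042, the window lines up with the track and the knobs roll through. About 1.5 N of friction; stays where it is left.
- slide_tab (a point): Centre of the outer (right-hand, -y) face of the slide's upright push tab, 36 mm along x, 36 high, 3 thick, centre 212 mm above the table, about 90 mm to the right of the track's middle. Push this face towards the feeder's +y. Nothing stands within 60 mm to the right of it above 150 mm.
- box_left_in (a point): Centre of the inner floor (4 mm above the table) of the left receiving box, a loose open grey-board box 130 x 130 x 66 mm, 300 g, walls 4 mm, under the left chute's end.
- box_right_in (a point): The same for the right receiving box, under the right chute's end.
- knob1_center (a point): Centre of knob 1 of five, a turned wooden ball knob 30 mm in diameter, 10 g, waiting in the feed track (next to the slide). Rolls by itself.
- knob2_center (a point): Centre of knob 2 of five, a turned wooden ball knob 30 mm in diameter, 10 g, waiting in the feed track (behind the one before). Rolls by itself.
- knob3_center (a point): Centre of knob 3 of five, a turned wooden ball knob 30 mm in diameter, 10 g, waiting in the feed track (behind the one before). Rolls by itself.
- knob4_center (a point): Centre of knob 4 of five, a turned wooden ball knob 30 mm in diameter, 10 g, waiting in the feed track (behind the one before). Rolls by itself.
- knob5_center (a point): Centre of knob 5 of five, a turned wooden ball knob 30 mm in diameter, 10 g, waiting in the feed track (behind the one before). Rolls by itself.
- glue: Bystander: white glue bottle, 60 mm across, 150 mm high; origin under its centre.
- tape: Bystander: roll of brown paper tape lying flat, 100 mm across, 25 mm high; origin under its centre.
- boards: Bystander: small pile of grey board blanks, 70 x 100 x 24 mm; origin under its centre.
- brush: Bystander: glue brush lying along its x axis.
- lidded_box: Bystander: finished gift box with lid and wooden ball knob, 92 x 92 mm, 101 mm high; origin under its centre.
- tub: Bystander: yellow plastic tub, 90 mm across, 75 mm high; origin under its centre.
- weight: Bystander: steel pressing weight with a knob, 68 mm across, 72 mm high; origin under its centre.
There are look-alikes about, which are no part of the job. What is shaped like the part that bears knob2_center but blue is not meant. Leave any blue look-alike of the part that bears knob1_center alone.

How it is judged (in metres and radians):
On the way, in this order (a step that is already met when the one before it is completed fails the run):
1. the gate is rocked over and rests on its other stop (distance of gate_end from where it was at the start of the episode above 0.034 m and (value of joint gate below -0.26 rad or value of joint gate above 0.26 rad)), for 0.2 s.
2. the stop slide is pushed fully in (value of joint slide above 0.036 m), for 0.2 s.
At the end, for the whole second after the job is handed in: The gate rests on the stop opposite to where it began (within 0.06 rad), the slide is in to within 6 mm of its end stop, and all five knobs lie at rest (slower than 50 mm/s) in the box of the chute that the gate now feeds (distance of gate_end from where it was at the start of the episode above 0.034 m and value of joint slide above 0.036 m and ((value of joint gate below -0.26 rad and horizontal distance between each of knob1_center, knob2_center, knob3_center, knob4_center, knob5_center and box_left_in below 0.075 m and height (world z) of each of knob1_center, knob2_center, knob3_center, knob4_center, knob5_center below 0.06 m) or (value of joint gate above 0.26 rad and horizontal distance between each of knob1_center, knob2_center, knob3_center, knob4_center, knob5_center and box_right_in below 0.075 m and height (world z) of each of knob1_center, knob2_center, knob3_center, knob4_center, knob5_center below 0.06 m)) and linear speed of each of knob1, knob2, knob3, knob4, knob5 below 0.05 m/s); the robot touches nothing.
It fails at once if the slide is opened before the gate has been rocked over (value of joint slide above 0.012 m and not (distance of gate_end from where it was at the start of the episode above 0.034 m)).
It fails at once if a knob is touched, lifted or carried by the robot (contact force between any of the fingers, the arm and knob1 above 0.2 N or contact force between any of the fingers, the arm and knob2 above 0.2 N or contact force between any of the fingers, the arm and knob3 above 0.2 N or contact force between any of the fingers, the arm and knob4 above 0.2 N or contact force between any of the fingers, the arm and knob5 above 0.2 N).
It fails at once if a receiving box or a bystander is moved from its place (more than 30 mm) (distance of any of box_left_in, box_right_in, glue, tape, boards, brush, lidded_box, tub, weight from where it was at the start of the episode above 0.03 m).
It also fails if it takes over 43 s, if anything falls off the work surface, if the arm or the gripper's body presses on something with over 40 N, if the wrist force passes 120 N, or if a joint passes its speed limit or range.

### The arm

A 6-joint arm with a two-finger parallel gripper is mounted at the origin on the work surface. World frame = base frame: x ahead of the robot, y to its left, z up, the work surface at z = 0. Lengths are in mm, angles in rad, forces in N, time in s.
With the tool pointing down it reaches from about 400 to 925 mm from the base axis. Payload 3.4 kg.
Tool frame: the origin (TCP) lies midway between the tips of the shut fingers; the grasp point (between the pads) lies 19 mm behind it (env.grip_depth is the distance from the TCP to the grasp point, in mm); z points along the fingers, y is the direction in which the jaws open and shut (so a half turn about z gives the same grasp; the last joint's range is limited). The gripper opens to 85 mm and grips with 20 to 120 N. Pads are 22 mm wide; open, the fingers measure 114 mm over their backs; the gripper's body (76 mm by 85 mm) begins 54 mm behind the grasp point. The pads swing forward as they close: fully open they stand 13 mm farther back than shut.
Start: joints at [-1.256, 0.307, 1.506, -0, 1.328, -0.073], TCP at [217.415, -532.317, 231.305] pointing down, gripper open.
Joint ranges: [-3.12, 3.12], [-1.05, 2.28], [0.14, 2.33], [-1.42, 4.57], [0.1, 2.73], [-2.68, 2.68]. Speed limits (rad/s): [2.57, 2.57, 3.14, 3.14, 3.14, 3.14].

### API

Orientations are given as a unit quaternion [x, y, z, w].
In Python, from rig import env gives the robot as it stands.
- The arm moves only by the shell command python3 -m crank 'ROWS'. ROWS is text: rows parted by semicolons, each of 7 numbers parted by spaces: the shift along the tool's x, y, z in m, then the turn, a rotation vector about the tool's x, y, z in degrees, then the closure, from 0 (fully open) to 1 (shut). In form: tx ty tz wx wy wz hand; .... A call has 1 to 12 rows; each row is the pose to reach, as a shift and turn from the pose measured when the call began, along the tool's axes at that moment; what a row does not reach only later rows make up. A row lasts 1/8 s, in which the tool goes at most 62.5 mm and 10.7 degrees, less where a joint would pass 70% of its speed; a pose out of reach is approached as far as the arm can. A call with a gripper value outside its range is refused whole. The fingers move at their own pace and stop on an object; the grip force is fixed at half the most. Time passes only in rows, so rows that repeat a pose let the fingers close. It gives the time, the measured TCP pose, the force and the opening at its end, in the units of the state.
- env.get_obs(): the state, without advancing time (a new reading comes with each control period).
- env.read_camera(name): name is "scene" or "top" or "wrist"; returns the picture (420x560x3 uint8, red, green, blue); there is no depth.
- env.calibration(name): a dict with "fx", "fy", "cx", "cy" (pixels), "D" ([k1, k2, p1, p2, k3] as OpenCV has them; the pictures are not rectified), "position" and "rotation" of the camera in the world. Camera axes: x right, y up, looking along -z (the intrinsics and any distortion apply to the point x, -y, -z); pixel columns grow to the right and rows downward; lengths in mm; the calibration is good to about 2 mm. A picture is of the moment at which its call begins: read the wrist's pose just before it. calibration takes no time and is no camera call; for the wrist camera it gives the pose at the moment of the call.
- env.hand_in(): hands the job in, once; it reports no verdict.
Trained networks look in the newest picture that a camera, given by its name, has taken for a name from the list of things; names that differ only in an ending like _2 or _b are one class to them, and where a whole thing is asked for, a point or a joint stands for the part that bears it (a point fixed in the world has none). Each returns a list of dicts, best first, with "confidence" (0 to 1); they miss things now and then, are a little off and sometimes report something else, mostly with a low value. They report only what shows in the picture. A call takes as long as a camera call. They do not tell look-alikes from the thing itself.
- env.silhouettes(query, camera): "pixels" (420x560 bool, what is visible of it) and "box" ([centre column, centre row, width, height] as shares, 0 to 1, of the picture: columns of its width, rows of its height, round what is visible of it).
- env.pinpoint(query, camera): "point" ([column, row] as shares, 0 to 1, of the picture: columns of its width, rows of its height: a listed point, or the origin of a listed thing).
The state is a dict: "time": time; "qpos": joint angles; "qd": joint speeds; "tau": joint torques, N m; "position": TCP position; "ee_rot": TCP orientation; "wrist_force": force on the tool from outside, world axes, zero at the start; "wrist_torque": the same for the moment, N m; "width": finger opening in mm.
Only numpy, scipy, OpenCV 4.12 (cv2) and the standard library are available. Lean on these libraries where they do the work, as an engineer would, in place of code of your own. Each camera call takes 0.05 s, during which the arm holds its last target.

## Working session

There is one attempt and no reset: what is moved stays moved. The work goes in short steps, Python scripts to look and compute and a shell command to move; the robot and the scene stay as the last step left them, time stands still between calls to the robot, and variables do not carry over. Pictures are saved under pics/ and viewed, and the job is handed in when it is done.

```bash
ls; mkdir -p pics; python3 - <<'E'
from rig import env
import cv2
o=env.get_obs();print({k:o[k] for k in('time','position','ee_rot','width')})
for n in('scene','top'):
    im=env.read_camera(n);cv2.imwrite(f'pics/{n}0.png',im[:,:,::-1])
    c=env.calibration(n);print(n,c['position'])
    for q in('feeder','tab_left','tab_right','slide_tab','gate_end','box_left_in','box_right_in','knob1_center'):
        r=env.pinpoint(q,n);print(q,[(round(d['point'][0]*560),round(d['point'][1]*420),round(d['confidence'],2)) for d in r[:3]])
print(env.get_obs()['time'])
E
```

```text
pics
{'time': 0.0, 'position': array([ 217.17571262, -531.65232822,  230.37723831]), 'ee_rot': array([ 9.81261396e-01,  1.92678489e-01, -1.27758932e-04, -1.02727233e-03]), 'width': 85.2406500842855}
scene [1032.69659797 -160.22596557  847.2926449 ]
feeder [(265, 236, 0.93), (279, 237, 0.39)]
tab_left [(299, 176, 0.79), (223, 217, 0.51)]
tab_right [(238, 172, 0.63)]
slide_tab [(225, 217, 0.67), (296, 178, 0.63)]
gate_end [(308, 207, 0.88)]
box_left_in [(354, 227, 0.98)]
box_right_in [(170, 257, 0.68)]
knob1_center [(274, 221, 0.7), (159, 375, 0.56), (172, 310, 0.25)]
top [ 428.5463138    30.42705367 1286.36141533]
feeder [(279, 229, 0.64)]
tab_left [(250, 245, 0.89)]
tab_right [(298, 254, 0.81)]
slide_tab [(334, 194, 0.64)]
gate_end [(241, 215, 0.72)]
box_left_in [(202, 211, 0.93), (352, 285, 0.29)]
box_right_in [(372, 240, 0.85)]
knob1_center [(396, 139, 0.64), (291, 180, 0.43)]
0.9
```

View pics/scene0.png

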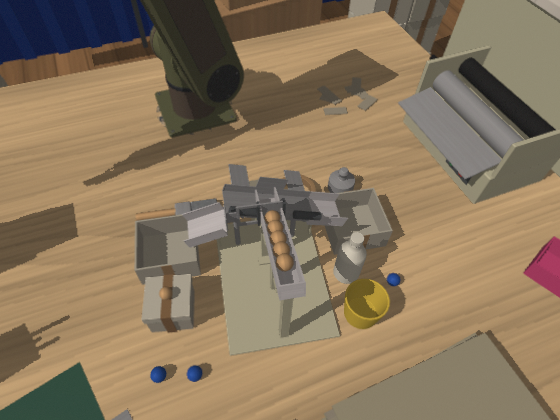

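View pics/top0.png

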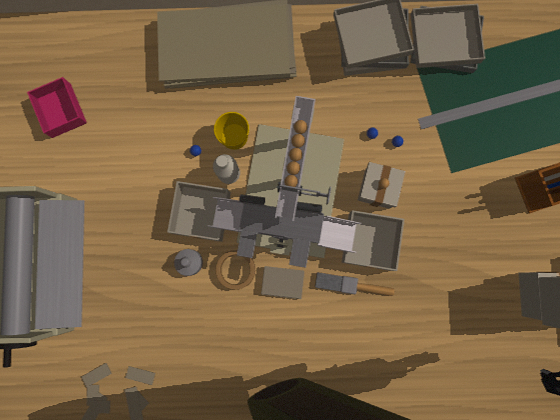

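```bash
cat > h.py <<'E'
import numpy as np,cv2
from rig import env
def proj(n,P):
    c=env.calibration(n);R=np.array(c['rotation'],float);t=np.array(c['position'],float)
    if R.size==4:
        from scipy.spatial.transform import Rotation;R=Rotation.from_quat(R).as_matrix()
    p=(np.atleast_2d(P)-t)@R; p=p*[1,-1,-1]
    K=np.array([[c['fx'],0,c['cx']],[0,c['fy'],c['cy']],[0,0,1.]])
    return cv2.projectPoints(p.reshape(-1,1,3),np.zeros(3),np.zeros(3),K,np.array(c['D'],float))[0].reshape(-1,2)
def F(pose,P):
    x,y,a=pose;P=np.atleast_2d(np.array(P,float));c,s=np.cos(a),np.sin(a)
    return np.c_[x+c*P[:,0]-s*P[:,1],y+s*P[:,0]+c*P[:,1],P[:,2]]
E
python3 - <<'E'
import cv2
from h import *
from scipy.optimize import least_squares
pts={}
for s in(1,-1):
    up,dn=(46,178),(77,137)
    l,r=(up,dn) if s>0 else (dn,up)
    ge=[0,100*np.cos(.32)-30*np.sin(.32)*s,110+30*np.cos(.32)+s*100*np.sin(.32)]
    obs=[('top',[-63,l[0],l[1]],(250,245)),('top',[-63,-r[0],r[1]],(298,254)),('top',ge,(241,215)),('scene',[-63,l[0],l[1]],(299,176)),('scene',[-63,-r[0],r[1]],(238,172)),('scene',ge,(308,207)),('top',[266,0,250],(304,100)),('scene',[266,0,250],(289,285))]
    def f(p): return np.concatenate([proj(n,F(p,P))[0]-o for n,P,o in obs])
    q=least_squares(f,[600,0,0],loss='soft_l1',x_scale=[100,100,.1]);print(s,q.x,q.cost,f(q.x).reshape(-1,2).round(1).tolist())
for n,b in(('scene',(120,140,300,210)),('top',(160,90,260,210))):
    im=cv2.imread(f'pics/{n}0.png');x,y,w,h=b
    cv2.imwrite(f'pics/{n}0c.png',cv2.resize(im[y:y+h,x:x+w],None,fx=2.6,fy=2.6,interpolation=2))
E
```

```text
1 [ 5.26090444e+02  5.14717597e+01 -2.88371381e-01] 63.2719727339669 [[-3.3, -0.5], [1.3, 5.2], [-3.3, -1.7], [-6.7, -9.9], [-1.0, 9.5], [6.0, -17.4], [1.7, 1.5], [0.5, 6.2]]
-1 [ 5.24387403e+02  2.98572838e+01 -2.10013010e-01] 22.0879356232522 [[-4.1, 0.3], [0.6, 0.8], [-0.2, 2.8], [-5.7, 1.9], [0.4, -0.1], [1.9, -0.8], [2.3, -0.1], [0.5, 8.4]]
```

View pics/scene0c.png

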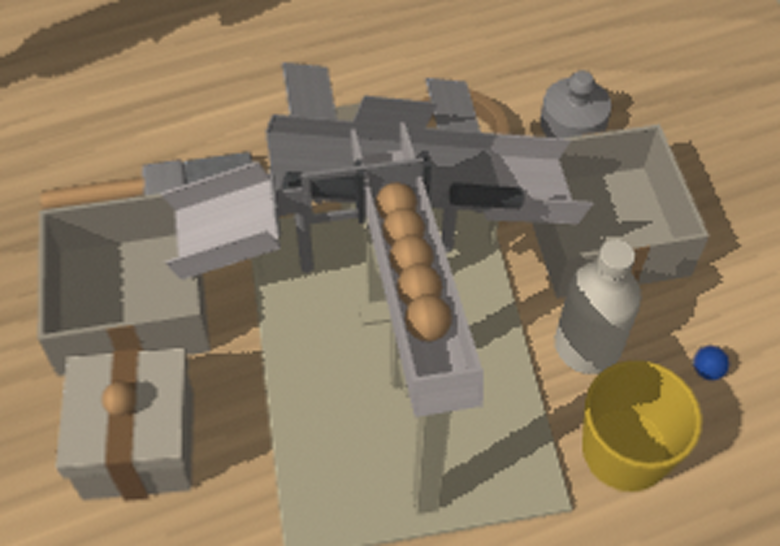

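View pics/top0c.png

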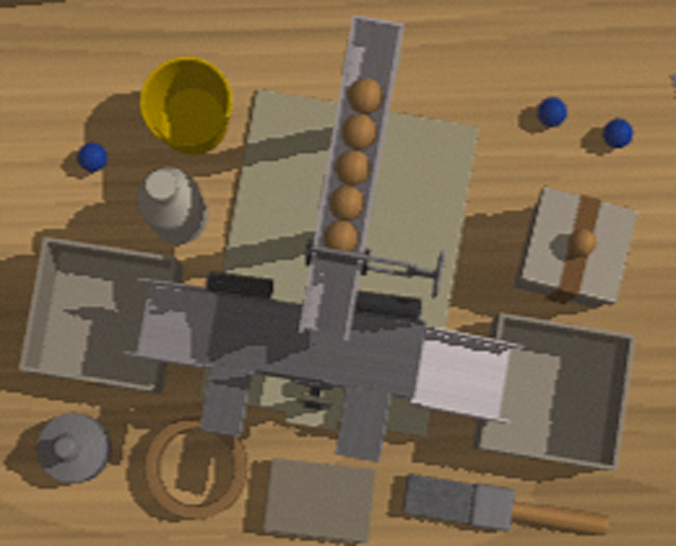

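```bash
cat > fit.py <<'E'
import cv2
from h import *
from scipy.optimize import least_squares
T=lambda u,v:('top',(160+u/2.6,90+v/2.6)); S=lambda u,v:('scene',(120+u/2.6,140+v/2.6))
for s in(1,-1):
    up,dn=(46,178),(77,137)
    l,r=(up,dn) if s>0 else (dn,up)
    L=[-63,l[0],l[1]];R=[-63,-r[0],r[1]]
    fl=lambda x:176+(x-10)*74/256
    K=[]
    obs=[(T(224,407),L),(T(363,423),R),(T(378,21),[266,0,277]),(S(310,90),R),(S(452,98),L),(S(445,376),[266,0,277]),
     (T(440,274),[70,-88,230]),(S(292,180),[70,-88,230])]
    kt=[(340,236),(347,202),(352,167),(359,131),(365,95)];ks=[(397,200),(404,224),(409,252),(418,283),(429,317)]
    for i in range(5):
        x=87+28.8*i; P=[x-4.2,0,fl(x)+14.5]
        obs+=[(T(*kt[i]),P),(S(*ks[i]),P)]
    def f(p): return np.concatenate([proj(o[0],F(p,P))[0]-o[1] for o,P in obs])
    q=least_squares(f,[600,0,0],loss='soft_l1',x_scale=[100,100,.1]);print(s,q.x.round(3).tolist(),q.cost,f(q.x).reshape(-1,2).round(1).tolist())
p=q.x
np.save('pose.npy',p)
print(F(p,[[0,0,0],R,[-63,-65,160],[-63,-77,137],[70,-88,212]]).round(1).tolist())
im=cv2.imread('pics/top0.png');im2=cv2.imread('pics/scene0.png')
c,sn=np.cos(.32),np.sin(.32)
def g(x,y,z):return [x,y*c-z*(-sn),110+y*(-sn)+z*c]
draw=[g(x,y,30) for x in(-34,34) for y in(-100,100)]+[[R[0]+a,R[1],R[2]] for a in(-30,0,30)]+[[L[0]+a,L[1],L[2]] for a in(-30,0,30)]+[[70,-88,230],[70,-88,194],[266,-21,277],[266,21,277],[10,-21,203],[10,21,203]]
for n,i in(('top',im),('scene',im2)):
    big=cv2.resize(i,None,fx=3,fy=3)
    for u in proj(n,F(p,draw)): cv2.circle(big,tuple(int(v) for v in (u+.5)*3),3,(0,0,255),-1)
    cv2.imwrite(f'pics/{n}_fit.png',big[250:850,400:1200] if n=='top' else big[400:1000,450:1250])
E
python3 fit.py
```

```text
1 [536.427, 46.674, -0.303] 68.8801164253188 [[2.3, -7.1], [1.1, 2.4], [4.8, -5.2], [-2.4, 10.4], [-1.3, -7.5], [-3.7, 5.9], [-5.4, 0.5], [-2.8, -1.4], [-4.6, -0.2], [4.3, -0.5], [-3.7, -0.3], [2.9, 0.4], [-1.9, -0.1], [2.4, 0.4], [-0.9, 0.3], [0.5, -0.1], [0.5, 0.7], [-2.2, -0.9]]Traceback (most recent call last):
  File "fit.py", line 18, in <module>
    q=least_squares(f,[600,0,0],loss='soft_l1',x_scale=[100,100,.1]);print(s,q.x.round(3).tolist(),q.cost,f(q.x).reshape(-1,2).round(1).tolist())
    return func(*args, **kwargs)
    result = trf(vector_fun.fun, vector_fun.jac, x0, f0, J0, lb, ub, ftol, xtol,
                 gtol, max_nfev, x_scale, loss_function, tr_solver,
                 tr_options.copy(), verbose, callback=callback_wrapped)
    return trf_no_bounds(
        fun, jac, x0, f0, J0, ftol, xtol, gtol, max_nfev, x_scale,
        loss_function, tr_solver, tr_options, verbose, callback=callback)
    f_new = fun(x_new)
    self._update_fun()
    ~~~~~~~~~~~~~~~~^^
    self.f = self.fun_wrapped(xp_copy(self.x))
             ~~~~~~~~~~~~~~~~^^^^^^^^^^^^^^^^^
    return np.atleast_1d(self.fun(x))
                         ~~~~~~~~^^^
    return self.f(x, *self.args, **self.kwargs)
           ~~~~~~^^^^^^^^^^^^^^^^^^^^^^^^^^^^^^
  File "fit.py", line 17, in f
    def f(p): return np.concatenate([proj(o[0],F(p,P))[0]-o[1] for o,P in obs])
                                     ~~~~^^^^^^^^^^^^^
  File "h.py", line 4, in proj
    c=env.calibration(n);R=np.array(c['rotation'],float);t=np.array(c['position'],float)
ValueError: time passes only in moves, steps and waits
```

Calibration calls should be cached.

```bash
python3 - <<'E'
from rig import env
import pickle
pickle.dump({n:env.calibration(n) for n in('scene','top')},open('cal.pkl','wb'))
E
sed -i "s/    c=env.calibration(n);/    c=CAL[n] if n in CAL else env.calibration(n);/; s/^from rig import env/from rig import env\nimport pickle,os\nCAL=pickle.load(open('cal.pkl','rb'))/" h.py; sed -i 's/\[600,0,0\]/[526,30,-.2]/' fit.py; python3 fit.py; python3 -c "from rig import env;print(env.get_obs()['time'])"
```

```text
1 [536.427, 46.674, -0.303] 68.88011642533257 [[2.3, -7.1], [1.1, 2.4], [4.8, -5.2], [-2.4, 10.4], [-1.3, -7.5], [-3.7, 5.9], [-5.4, 0.5], [-2.8, -1.4], [-4.6, -0.2], [4.3, -0.5], [-3.7, -0.3], [2.9, 0.4], [-1.9, -0.1], [2.4, 0.4], [-0.9, 0.3], [0.5, -0.1], [0.5, 0.7], [-2.2, -0.9]]
-1 [530.775, 29.777, -0.204] 29.7358833785546 [[-0.1, -3.8], [-0.8, -0.9], [0.6, -5.5], [-0.1, -0.5], [0.3, 2.1], [1.9, 4.5], [0.3, -1.7], [-8.4, 2.4], [-0.5, 1.3], [-0.8, -0.5], [-0.8, 0.9], [-0.8, 0.2], [-0.3, 0.8], [0.2, 0.0], [-0.6, 1.0], [-0.2, -0.6], [-0.5, 1.0], [-1.1, -1.6]]
[[530.8, 29.8, 0.0], [459.8, -2.5, 178.0], [455.9, -21.1, 160.0], [453.5, -32.9, 137.0], [581.5, -70.6, 212.0]]
0.9
```

```bash
ls pics
```

```text
scene0.png
scene0c.png
scene_fit.png
top0.png
top0c.png
top_fit.png
```

View pics/top_fit.png

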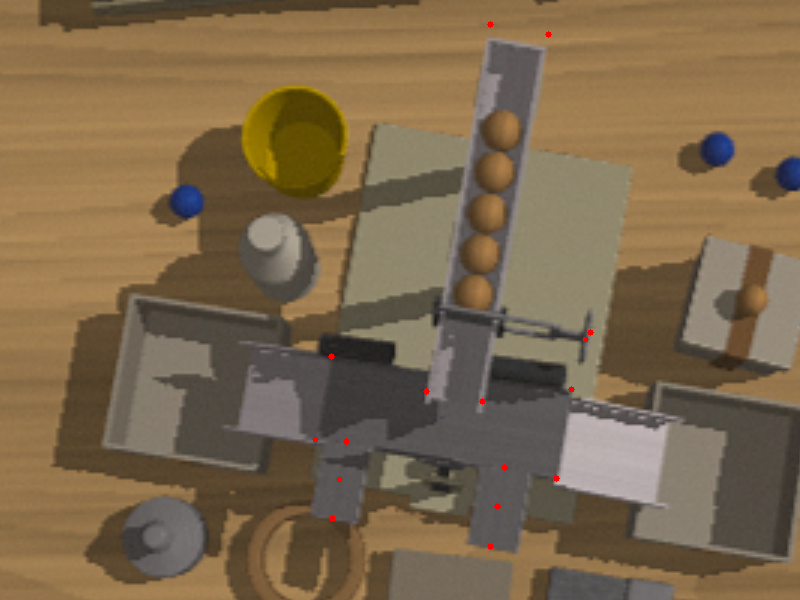

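View pics/scene_fit.png

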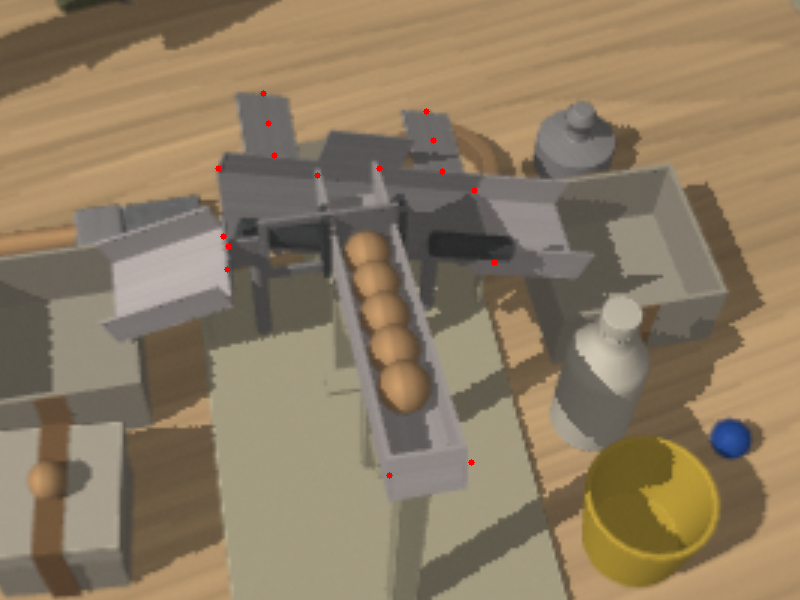

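```bash
cat > rel.py <<'E'
import sys
from h import *
from scipy.spatial.transform import Rotation as Ro
p=np.load('pose.npy')
def rel(feeder_pts):
    o=env.get_obs();R=Ro.from_quat(o['ee_rot']);t=np.array(o['position'])
    # target: tool down, tool x along feeder x
    c,s=np.cos(p[2]),np.sin(p[2]);T=Ro.from_matrix(np.array([[c,s,0],[s,-c,0],[0,0,-1]]))
    w=(R.inv()*T).as_rotvec(degrees=True)
    print('t',round(o['time'],2),'pos',t.round(1),'F',np.array(o['wrist_force']).round(1),'w',o['width'],'q',np.array(o['qpos']).round(2))
    d=t-[p[0],p[1],0];print('in feeder',(c*d[0]+s*d[1]).round(1),(-s*d[0]+c*d[1]).round(1),d[2].round(1))
    for P in feeder_pts:
        print(P,(R.inv().apply(F(p,P)[0]-t)/1000).round(4),w.round(2))
if __name__=='__main__': rel([[float(v) for v in a.split(',')] for a in sys.argv[1:]])
E
python3 rel.py=0 2>/dev/null; python3 rel.py -- 2>/dev/null; python3 - <<'E'
from rel import *
rel([[-110,-240,250],[-68,-55,240]])
E
```

```text
t 0.9 pos [ 217.4 -532.3  231.3] F [-0.1  0.1 -0.4] w 85.60554663372817 q [-1.26  0.31  1.51  0.    1.33 -0.07]
in feeder -193.1 -613.9 231.3
[-110, -240, 250] [ 0.2775 -0.264  -0.0187] [ 0.  -0.  33.9]
[-68, -55, 240] [ 0.4155 -0.3941 -0.0087] [ 0.  -0.  33.9]
```

```bash
python3 - <<'E'
import cv2
im=cv2.imread('pics/scene0.png');im2=cv2.imread('pics/top0.png')
a=cv2.resize(im[155:245,185:335],None,fx=5,fy=5,interpolation=2);cv2.imwrite('pics/s_gate.png',a)
E
```

```text
(no output)
```

View pics/s_gate.png

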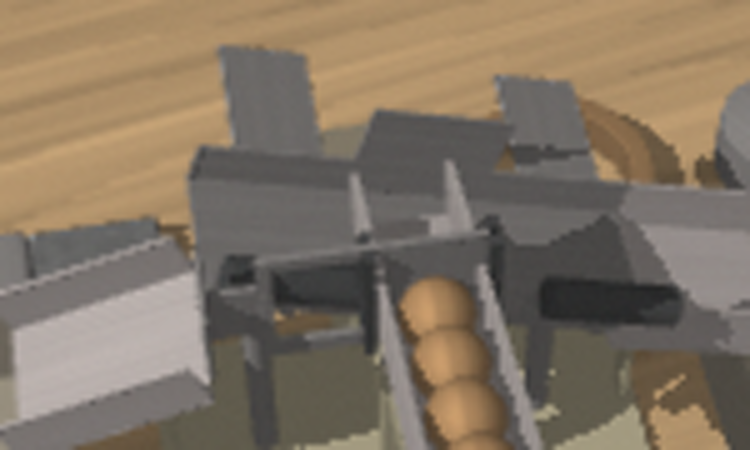

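The lookalike candidates, in scene pixels, are: right tab (238,172), left tab (294,178), and the wall hump between them (270,182). The slide tab is at about (233,210). There are also loose blue balls at (159,375), (195,374) and (393,280), plus the wooden lid knob at (165,294). The crop shows the right end standing clear above its chute and the left end lying low in the left chute. So the tab to press is tab_right.

```bash
python3 -m crank '0.05 -0.05 -0.02 0 0 8 1; 0.1 -0.09 -0.02 0 0 16 1; 0.14 -0.13 -0.02 0 0 24 1; 0.18 -0.17 -0.02 0 0 33.9 1; 0.22 -0.21 -0.02 0 0 33.9 1; 0.26 -0.25 -0.02 0 0 33.9 1; 0.30 -0.285 -0.02 0 0 33.9 1; 0.34 -0.32 -0.02 0 0 33.9 1; 0.35 -0.33 -0.02 0 0 33.9 1; 0.35 -0.33 -0.02 0 0 33.9 1'
python3 - <<'E'
from rel import *
im=env.read_camera('wrist');cv2.imwrite('pics/w1.png',im[:,:,::-1])
im=env.read_camera('top');cv2.imwrite('pics/t1.png',im[:,:,::-1])
rel([[-68,-55,240],[-68,-55,190],[-68,-62,150]])
for q in('tab_right','slide_tab'):
    r=env.pinpoint(q,'wrist');print(q,[(round(d['point'][0]*560),round(d['point'][1]*420),round(d['confidence'],2)) for d in r[:3]])
print(proj('wrist',F(p,[[-63,-46,178],[70,-88,212],[70,-88,230]])))
E
```

```text
time: 2.15
position: [416.7, -94.1, 251.3]
ee_rot: [0.995, -0.101, -0.0, 0.0]
wrist_force: [0.3, -0.6, 0.4]
width: 0.2
t 2.25 pos [416.2 -95.4 251.3] F [-0.2  0.7  1.3] w -0.20392024085042754 q [-0.32  0.08  1.76 -0.    1.31  1.45]
in feeder -86.9 -145.8 251.3
[-68, -55, 240] [ 0.0188 -0.0908  0.0112] [ 0.05  0.02 -0.02]
[-68, -55, 190] [ 0.0188 -0.0908  0.0612] [ 0.05  0.02 -0.02]
[-68, -62, 150] [ 0.0189 -0.0839  0.1012] [ 0.05  0.02 -0.02]
tab_right [(150, 184, 0.79), (346, 106, 0.15)]
slide_tab []
[[147.02780591 184.81652412]
 [172.13959487 -41.27845101]
 [159.9592531  -59.10619419]]
```

View pics/w1.png

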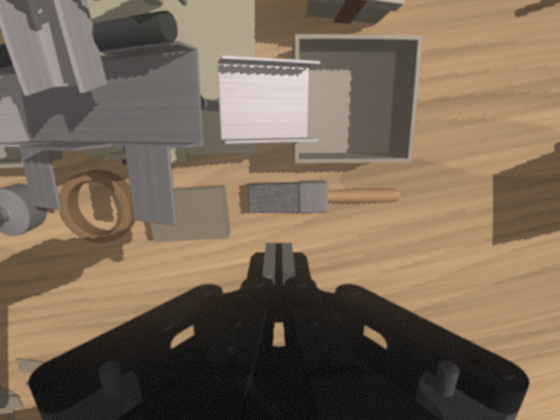

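The wrist view has the right tab at about (152,186), and my model predicts (147,185). They agree, so I'll press now.

```bash
python3 -m crank '0.018 -0.045 0.01 0 0 0 1; 0.018 -0.091 0.011 0 0 0 1; 0.018 -0.091 0.025 0 0 0 1; 0.018 -0.091 0.055 0 0 0 1; 0.018 -0.090 0.067 0 0 0 1; 0.018 -0.088 0.075 0 0 0 1; 0.018 -0.086 0.083 0 0 0 1; 0.018 -0.084 0.091 0 0 0 1; 0.018 -0.080 0.099 0 0 0 1; 0.018 -0.078 0.105 0 0 0 1; 0.018 -0.078 0.105 0 0 0 1'
python3 - <<'E'
from rel import *
im=env.read_camera('top');cv2.imwrite('pics/t2.png',cv2.resize(im[90:300,160:420,::-1],None,fx=3,fy=2.85))
rel([[-68,-70,240]])
E
```

```text
time: 3.72
position: [449.1, -23.0, 145.6]
ee_rot: [0.995, -0.103, -0.001, 0.0]
wrist_force: [0.7, 0.0, 0.4]
width: -0.1
t 3.77 pos [449.4 -23.  145.9] F [0.3 0.3 1. ] w -0.05208846098629336 q [-0.14  0.23  1.88 -0.    1.04  1.63]
in feeder -69.0 -68.2 145.9
[-68, -70, 240] [ 0.0009  0.0019 -0.0941] [ 0.03  0.06 -0.12]
```

View pics/t2.png

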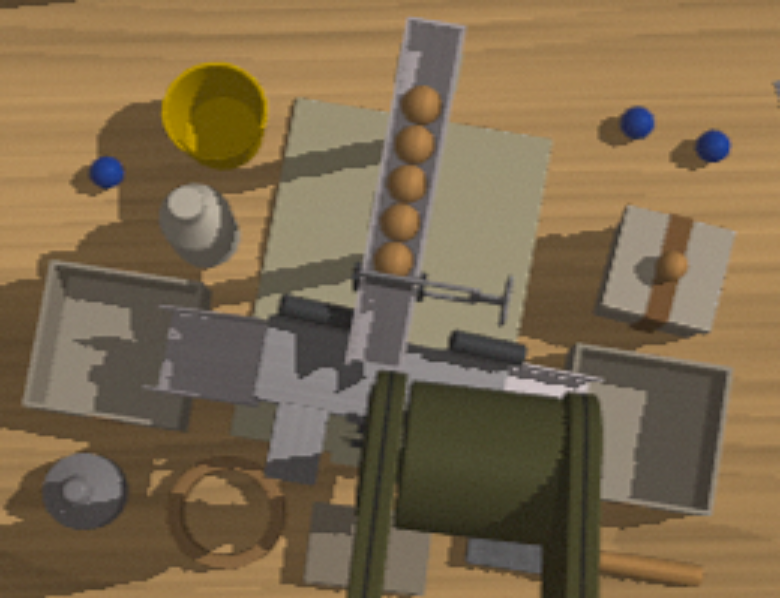

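The gate has rocked over: the left tab and left end are now raised (left tab at crop (297,440)). I'll lift off and go round to the right of the slide tab.

```bash
python3 -m crank '0 0 -0.05 0 0 0 1; 0 0.01 -0.105 0 0 0 1; 0 0.045 -0.15 0 0 0 1; 0.01 0.075 -0.16 0 0 0 1; 0.02 0.075 -0.16 0 0 0 1; 0.02 0.075 -0.16 0 0 0 1'
python3 - <<'E'
from rel import *
im=env.read_camera('wrist');cv2.imwrite('pics/w3.png',im[:,:,::-1])
print(proj('wrist',F(p,[[70,-90,212],[70,-90,230],[52,-90,230],[88,-90,230],[-63,-77,137]])).round().tolist())
r=env.pinpoint('slide_tab','wrist');print([(round(d['point'][0]*560),round(d['point'][1]*420),round(d['confidence'],2)) for d in r[:3]])
rel([[70,-135,300],[70,-128,200],[70,-90,200]])
im=env.read_camera('scene');cv2.imwrite('pics/s3.png',cv2.resize(im[140:350,120:420,::-1],None,fx=2.6,fy=2.6))
E
```

```text
time: 4.53
position: [454.1, -100.0, 305.3]
ee_rot: [0.995, -0.103, -0.001, -0.0]
wrist_force: [-0.3, -0.3, -0.8]
width: -0.0
[[208.0, 51.0], [202.0, 45.0], [204.0, 73.0], [201.0, 16.0], [219.0, 199.0]]
[(204, 51, 0.77), (87, 210, 0.16)]
t 4.62 pos [453.2 -99.4 304.8] F [ 0.5 -0.3 -0.2] w -0.13321278497292313 q [-0.31  0.1   1.6  -0.    1.45  1.47]
in feeder -49.8 -142.2 304.8
[70, -135, 300] [ 0.1198 -0.0073  0.0044] [-0.02  0.22 -0.07]
[70, -128, 200] [ 0.1202 -0.0143  0.1044] [-0.02  0.22 -0.07]
[70, -90, 200] [ 0.1201 -0.0523  0.1044] [-0.02  0.22 -0.07]
```

View pics/w3.png

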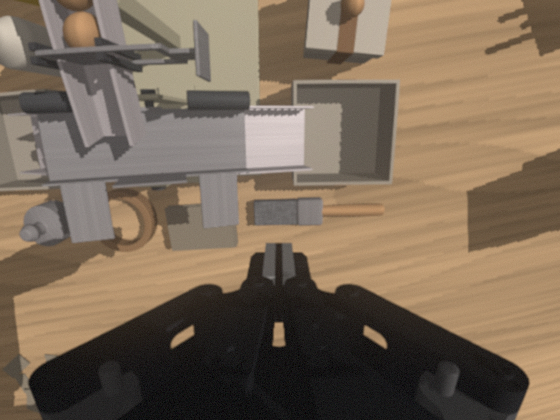

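View pics/s3.png

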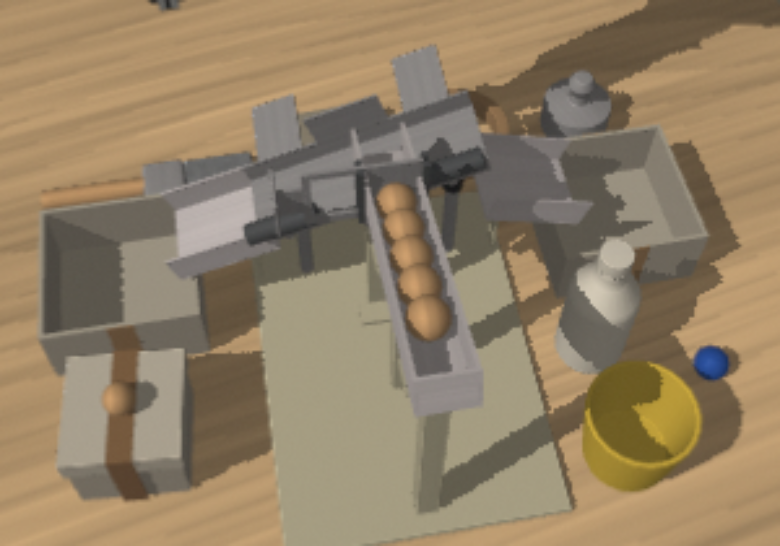

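The scene view shows the left end up and the right end lying in the right chute. The slide tab in the wrist view is at (203,50), against (208,51) predicted. I'll lower beside it and push in stages.

```bash
python3 -m crank '0.045 0.01 0 0 0 0 1; 0.09 0.01 0 0 0 0 1; 0.12 0.005 0.005 0 0 0 1; 0.12 -0.005 0.05 0 0 0 1; 0.12 -0.01 0.09 0 0 0 1; 0.12 -0.014 0.104 0 0 0 1; 0.12 -0.018 0.104 0 0 0 1'
python3 - <<'E'
from rel import *
im=env.read_camera('top');cv2.imwrite('pics/t4.png',cv2.resize(im[90:300,160:420,::-1],None,fx=3,fy=2.85))
im=env.read_camera('wrist');cv2.imwrite('pics/w4.png',im[:,:,::-1])
rel([[70,-105,200],[70,-60,200]])
E
```

```text
time: 5.55
position: [573.3, -105.2, 199.6]
ee_rot: [0.995, -0.102, -0.003, -0.0]
wrist_force: [0.4, 0.6, 0.6]
width: -0.2
t 5.65 pos [ 575.  -105.6  201.8] F [-0.  -0.1  0.6] w -0.22754240016358546 q [-0.25  0.34  1.53  0.    1.27  1.52]
in feeder 70.7 -123.7 201.8
[70, -105, 200] [-0.0007 -0.0187  0.0018] [-0.01  0.07 -0.01]
[70, -60, 200] [-0.0007 -0.0637  0.0019] [-0.01  0.07 -0.01]
```

View pics/w4.png

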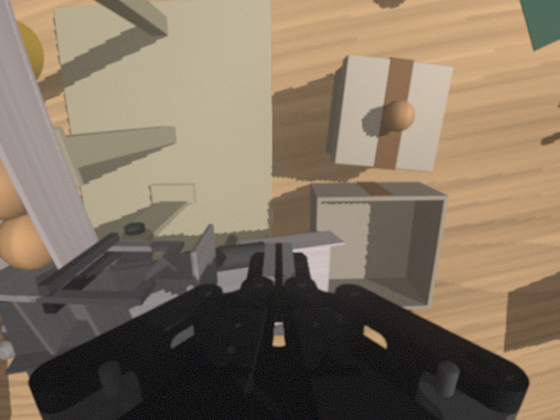

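The tab at (205,255) is directly left of the fingertips at (278,250). I'll start the push.

```bash
python3 -m crank '0 -0.018 0 0 0 0 1; 0 -0.026 0 0 0 0 1; 0 -0.034 0 0 0 0 1; 0 -0.041 0 0 0 0 1; 0 -0.048 0 0 0 0 1; 0 -0.051 0 0 0 0 1; 0 -0.054 0 0 0 0 1; 0 -0.054 0 0 0 0 1'
python3 - <<'E'
from rel import *
im=env.read_camera('wrist');cv2.imwrite('pics/w5.png',im[:,:,::-1])
rel([])
im=env.read_camera('top');cv2.imwrite('pics/t5.png',cv2.resize(im[90:300,160:420,::-1],None,fx=3,fy=2.85))
E
```

```text
time: 6.65
position: [585.8, -52.3, 201.7]
ee_rot: [0.995, -0.102, -0.001, -0.001]
wrist_force: [-0.0, -0.0, 0.1]
width: 0.3
t 6.7 pos [585.8 -52.4 201.6] F [ 0.  -0.4  0. ] w 0.2046121068787667 q [-0.16  0.35  1.52  0.    1.27  1.61]
in feeder 70.5 -69.3 201.6
```

View pics/w5.png

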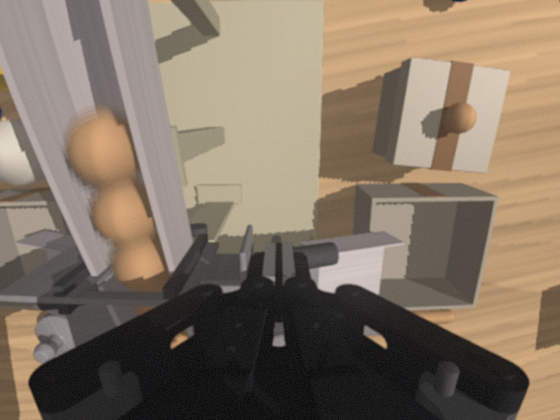

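View pics/t5.png

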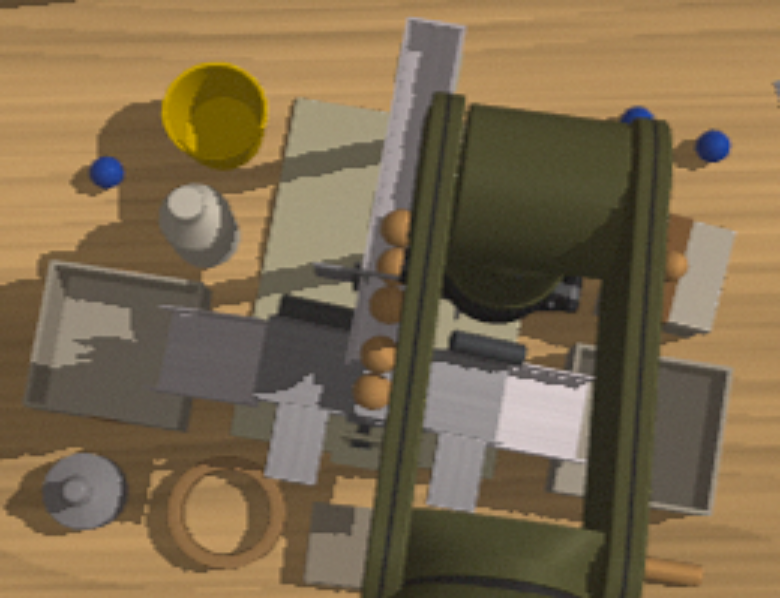

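The knobs are already rolling through. I'll push on to the end stop and watch the force.

```bash
python3 -m crank '0 -0.003 0 0 0 0 1; 0 -0.006 0 0 0 0 1; 0 -0.009 0 0 0 0 1; 0 -0.009 0 0 0 0 1'
python3 - <<'E'
from rel import *
im=env.read_camera('wrist');cv2.imwrite('pics/w6.png',im[:,:,::-1])
rel([])
E
```

```text
time: 7.25
position: [587.2, -45.5, 201.6]
ee_rot: [0.995, -0.102, -0.001, 0.001]
wrist_force: [-2.3, -6.8, 0.6]
width: -0.2
t 7.3 pos [587.2 -45.5 201.6] F [-1.6 -6.9  0.7] w -0.13720226506780475 q [-0.15  0.35  1.52 -0.    1.28  1.63]
in feeder 70.4 -62.3 201.6
```

View pics/w6.png

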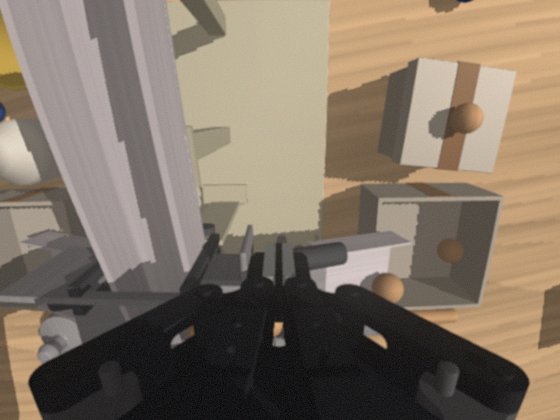

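A 7 N reaction at y = -62 mm, where I expected the finger to stop, means the slide is on its end stop. Knobs are dropping into the right box. I'll back off and retreat clear.

```bash
python3 -m crank '0 0.02 0 0 0 0 1; 0 0.05 -0.01 0 0 0 1; 0 0.06 -0.06 0 0 0 1; 0 0.07 -0.11 0 0 0 1; -0.04 0.11 -0.12 0 0 0 1; -0.08 0.16 -0.12 0 0 0 1; -0.12 0.21 -0.12 0 0 0 1; -0.16 0.26 -0.12 0 0 0 1; -0.18 0.31 -0.12 0 0 0 1; -0.18 0.34 -0.12 0 0 0 1; -0.18 0.34 -0.12 0 0 0 1; -0.18 0.34 -0.12 0 0 0 1'
python3 - <<'E'
from rel import *
for n in('scene','top'):
    im=env.read_camera(n);b=im[140:350,120:420] if n=='scene' else im[90:300,160:420]
    cv2.imwrite(f'pics/{n}7.png',cv2.resize(b[:,:,::-1],None,fx=2.6,fy=2.6))
rel([])
E
```

```text
time: 8.8
position: [342.2, -341.1, 322.8]
ee_rot: [0.995, -0.102, -0.001, 0.001]
wrist_force: [0.9, -1.4, -0.2]
width: -0.2
t 8.9 pos [ 342.6 -340.6  322.9] F [0.  0.4 0.3] w 0.02585633363027514 q [-0.87  0.12  1.53 -0.    1.5   0.91]
in feeder -109.3 -400.8 322.9
```

View pics/scene7.png

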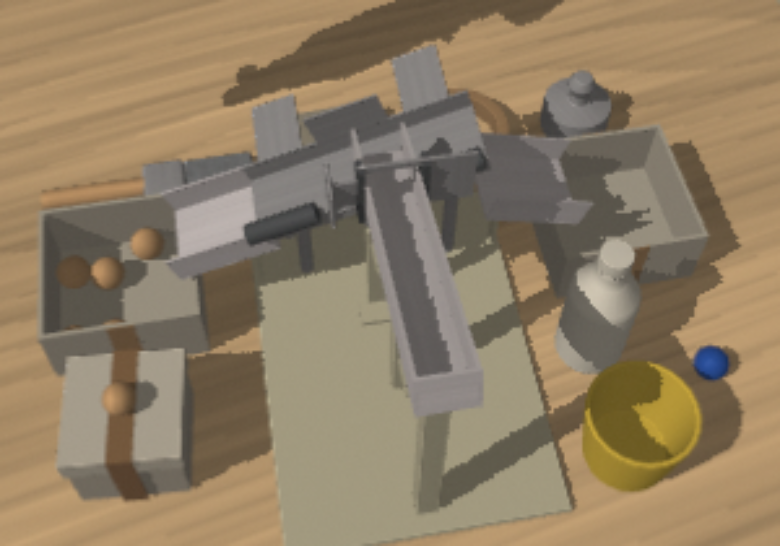

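View pics/top7.png

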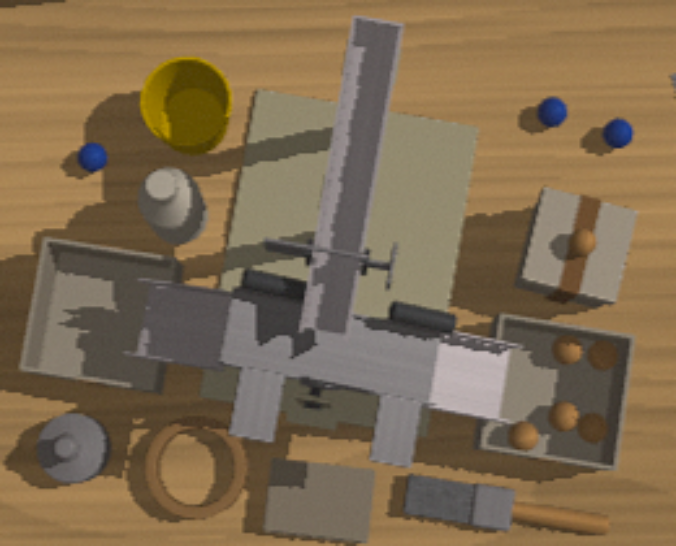

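```bash
python3 -m crank '0 0 0 0 0 0 1; 0 0 0 0 0 0 1; 0 0 0 0 0 0 1; 0 0 0 0 0 0 1; 0 0 0 0 0 0 1; 0 0 0 0 0 0 1; 0 0 0 0 0 0 1; 0 0 0 0 0 0 1'
python3 - <<'E'
from rel import *
im=env.read_camera('top')[:,:,::-1]
o=cv2.imread('pics/top7.png');n=cv2.resize(im[90:300,160:420],None,fx=2.6,fy=2.6);cv2.imwrite('pics/top8.png',n)
d=cv2.absdiff(n,o).max(2);print('max diff in box',d[310:475,475:640].max(),(d[310:475,475:640]>40).sum())
print('slide tab mm', 18.3*1065/CAL['top']['fx'])
print((proj('top',F(p,[[70,-90,225],[70,-48,225]]))-[160,90])*2.6)
E
```

```text
time: 9.9
position: [342.6, -340.6, 322.9]
ee_rot: [0.995, -0.101, -0.001, 0.001]
wrist_force: [-0.2, -0.6, -0.5]
width: 0.1
max diff in box 10 0
slide tab mm 39.36991351670879
[[442.5460094  270.8170827 ]
 [392.81261517 261.91779598]]
```

View pics/top8.png

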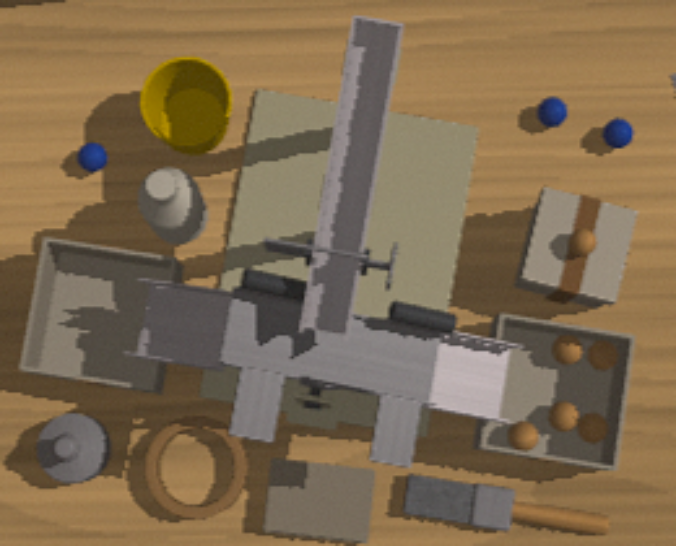

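Nothing has changed over the last second. All five knobs are at rest in the right box, the slide is in (tab at (393,266), end stop predicted at (393,262)), and the boxes and bystanders are where they were.

```bash
python3 -c "
from rig import env
print(env.hand_in(), env.get_obs()['time'])"
```

```text
the job is handed in; nothing more can be done
the job is handed in; nothing more can be done
```

The feeder is changed over to its right box and the job is handed in; the hand-in gave no verdict. I pressed the raised right tab until the gate fell to its other stop. Then I pushed the slide to its end stop, where it met about 7 N of reaction, and moved the arm well clear.

**Last checks:** All five knobs lie in the right box with no visible movement over the final second. The left end of the gate is up. The top view puts the slide's travel at about 39 mm, plus a start offset of up to 4 mm. The boxes and bystanders look unmoved. The clock stood at about 9.9 s.

**Disagreements:** Two early points fitted my feeder pose badly. The far end of the track was about 5 px off in the top view, and the slide tab about 8 px off in the scene view. The wrist views then placed both tabs within about 5 px of prediction, so I went ahead. I saw no failed checks.

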